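# Size-check primed mounting posts through a sloping bore gauge

## Task

Try each of the three primed posts from the crate, lower end first, in the bore of the sloping gauge plate, without forcing any. Let a post that fits slide right through into the catch box under the plate; stand a post that is too thick to go in upright on the floor of the steel sanding tray. Leave everything else where it is.

Things in the scene. Friction and masses are not known exactly. Their poses are not given: they have to be found in the camera images.
- gauge: sizing gauge, fixed: a plywood box 130 wide (y) x 190 mm deep whose lid is a sloping aluminium plate, 134 mm wide, with one round bore square to its face. The plate slopes 30 degrees, facing up and to the front (-x): its face is 129 mm up at the front edge (x = -95 mm) and 239 mm at the back edge (x = +95). Under it is the catch box. Origin: centre of the underside; x to the back, z up
- bore_mouth (a point): centre of the bore's mouth on the plate's face, 42 mm in front of the gauge's origin, 160 mm up. Its z is the bore's axis, out of the bore: 30 degrees off vertical to the gauge's front. Bore 30.5 mm wide, 36 mm long. A 28 mm post let go with 40 mm or more of it in the bore slides through by its weight; a 32.5 mm post stops with only its taper, 5 mm, in the mouth
- catch_floor (a point): floor centre of the catch box inside the gauge, 10 mm up, on it a ribbed rubber mat (ribs 3 mm high along x): inner x -83 to +83, y -53 to +53 mm from the gauge's origin, roofed by the plate and closed at the back (+x) by a clear window above a 45 mm drawer front with a knob. Posts that run through the bore drop in here by themselves, lie or lean, and rest within 1.5 s
- crate: open wooden crate, fixed, 200 x 200 x 42 mm high, floor and walls 6 mm, divided in two by two square cells (centres at x, y = +-48 mm); holds the three posts and a jar, one to a cell. Origin: centre of the underside
- tray: flat open steel sanding tray, fixed, 210 (x) x 150 (y) x 22 mm high, 3 mm walls and floor; a sanding block lies along one long side (+y), the rest is free. Origin: centre of the underside
- post_a: turned wooden post primed in off-white gesso: plain cylinder 90 mm long, about 30 mm thick (28 or 32.5 mm: not known which, only the gauge tells), both ends tapered over their last 8 mm to 6 mm less, about 60 g. Starts standing loose in one cell of the crate. Origin: centre of its lower end; z along it to its upper end
- post_a_top (a point): centre of the upper end of post_a, 90 mm from its origin
- post_b: turned wooden post primed in off-white gesso: plain cylinder 90 mm long, about 30 mm thick (28 or 32.5 mm: not known which, only the gauge tells), both ends tapered over their last 8 mm to 6 mm less, about 60 g. Starts standing loose in one cell of the crate. Origin: centre of its lower end; z along it to its upper end
- post_b_top (a point): centre of the upper end of post_b, 90 mm from its origin
- post_c: turned wooden post primed in off-white gesso: plain cylinder 90 mm long, about 30 mm thick (28 or 32.5 mm: not known which, only the gauge tells), both ends tapered over their last 8 mm to 6 mm less, about 60 g. Starts standing loose in one cell of the crate. Origin: centre of its lower end; z along it to its upper end
- post_c_top (a point): centre of the upper end of post_c, 90 mm from its origin
- jar: bystander: amber glass jar with steel lid, 52 mm wide, 62 mm high, in one cell of the crate. Origin: centre of the underside
- sand_block: bystander: cork sanding block 110 x 50 x 31 mm in the tray. Origin: centre of the underside, length along x
- brush: bystander: flat paint brush, 210 mm long, 42 mm wide, 20 mm thick, lying on the bench. Origin: middle of its length, on the bench; bristles to +x
- tape_roll: bystander: roll of brown tape lying flat, 90 mm wide, 25 mm high. Origin: centre of the underside
- paint_tin: bystander: closed paint tin, 84 mm wide, 105 mm high. Origin: centre of the underside
- book: bystander: paperback lying flat, 150 x 100 x 24 mm. Origin: centre of the underside
Mind the look-alikes: they are no part of the job. Leave any purple look-alike of the post_a alone. What is shaped like the post_b but pink is not meant.

How it is judged:
On the way:
1. the post that is too thick has been tried: its lower end offered squarely to the bore's mouth (within 12 mm and 0.25 rad) (distance between post_c and bore_mouth below 0.012 m and angle between the z axis of post_c and the z axis of bore_mouth, either way round below 0.25 rad), for 0.1 s.
At the end, for the whole second after the job is handed in: Both posts that fit lie in the catch box, both their ends inside its walls and below 115 mm (under the bore); the too-thick post stands upright (within 0.15 rad) on the floor of the sanding tray, its foot under 12 mm above the tray's underside; all are at rest (under 30 mm/s) (x of post_a in the frame of gauge between -0.09 and 0.095 m and y of post_a in the frame of gauge between -0.06 and 0.06 m and z of each of post_a, post_a_top, post_b, post_b_top in the frame of gauge below 0.115 m and x of post_a_top in the frame of gauge between -0.09 and 0.095 m and y of post_a_top in the frame of gauge between -0.06 and 0.06 m and x of post_b in the frame of gauge between -0.09 and 0.095 m and y of post_b in the frame of gauge between -0.06 and 0.06 m and x of post_b_top in the frame of gauge between -0.09 and 0.095 m and y of post_b_top in the frame of gauge between -0.06 and 0.06 m and x of post_c in the frame of tray between -0.1 and 0.1 m and y of post_c in the frame of tray between -0.07 and 0.07 m and z of post_c in the frame of tray below 0.012 m and angle between post_c's own z axis and vertical below 0.15 rad and linear speed of each of post_a, post_b, post_c below 0.03 m/s); the robot touches nothing.
It fails at once if a bystander (jar, sanding block, brush, tape roll, paint tin, book) is shifted by more than 40 mm (distance of any of jar, sand_block, brush, tape_roll, paint_tin, book from where it was at the start of the episode above 0.04 m).
It fails at once if a post is forced against the gauge with more than 45 N (contact force between any of post_a, post_b, post_c and gauge above 45 N).
It also fails if it takes over 72 s, if anything falls off the work surface, if the arm or the gripper's body presses on something with over 40 N, if the wrist force passes 120 N, or if a joint passes its speed limit or range.

## Robot

A 6-joint arm with a two-finger parallel gripper is mounted at the origin on the work surface. World frame = base frame: x ahead of the robot, y to its left, z up, the work surface at z = 0. Lengths are in m, angles in rad, forces in N, time in s.
With the tool pointing down it reaches from about 0.425 to 0.95 m from the base axis. Payload 3.5 kg.
Tool frame: the origin (TCP) lies at the very end of the fingers, on their centre line; the grasp point (between the pads) lies 19 mm behind it (ctrl.pinch_z is the distance from the TCP to the grasp point, in m); z points along the fingers, y is the line along which they close (so a half turn about z gives the same grasp; the last joint's range is limited). The gripper opens to 85 mm and grips with 20 to 120 N. Pads are 22 mm wide; open, the fingers measure 114 mm over their backs; the gripper's body (76 mm by 85 mm) begins 54 mm behind the grasp point. The pads swing forward as they close: fully open they stand 13 mm farther back than shut.
Start: joints at [-1.396, 0.286, 1.577, -0, 1.279, -0.15], TCP at [0.215, -0.64, 0.209] pointing down, gripper open.
Joint ranges: [-2.77, 2.77], [-0.9, 2.22], [0.21, 2.48], [-1.53, 4.67], [0.24, 2.81], [-2.84, 2.84]. Speed limits (rad/s): [2.79, 2.79, 3.14, 3.14, 3.14, 3.14].

## Interface

Orientations are given as a unit quaternion [x, y, z, w].
In Python, from plant import ctrl gives the robot as it stands. The module is installed in compiled form; this text tells all that it offers.
- The arm moves only by the shell command python3 -m crank 'ROWS' [OPENING] [FORCE]. ROWS is JSON, a list of rows, each a list of 6 numbers: the shift along the tool's x, y, z in cm, then the turn, a rotation vector about the tool's x, y, z in rad. In form: [[tx, ty, tz, rx, ry, rz], ...]. A call has 1 to 10 rows; each row is the pose to reach, as a shift and turn from the pose commanded when the call began, along the tool's axes at that moment; what a row does not reach only later rows make up. A row lasts 1/10 s, in which the tool goes at most 50 mm and 8.59 degrees, less where a joint would pass 70% of its speed; a pose out of reach is approached as far as the arm can. A call with a gripper value outside its range is refused whole. OPENING is the opening, from 0 (shut) to 1 (fully open), set as the call begins (- or left out, the last holds). The fingers move at their own pace and stop on an object; FORCE is the grip in N (left out, the last holds). Time passes only in rows, so rows that repeat a pose let the fingers close. It gives the time, the measured TCP pose, the force, the opening and the grip force at its end, in the units of the state.
- ctrl.get_state(): the state, without advancing time (a new reading comes with each control period).
- ctrl.read_camera(name): name is "side" or "top" or "wrist"; returns (picture, depth): 400x640x3 uint8, blue, green, red; 400x640 float32, m along the optical axis (not along the pixel's ray), 0 where there is no reading.
- ctrl.camera_info(name): a dict with "K" (3x3 intrinsics, pixels), "origin" and "orientation" of the camera in the world. Camera axes: x right, y down, z forward; pixel columns grow to the right and rows downward; lengths in m; the calibration is good to about 2 mm. A picture is of the moment at which its call begins: read the wrist's pose just before it. camera_info takes no time and is no camera call; for the wrist camera it gives the pose at the moment of the call.
- ctrl.sign_off(): hands the job in; it is judged then, once.
The state is a dict: "time": time; "qpos": joint angles; "dq": joint speeds; "joint_efforts": joint torques, N m; "eef_pos": TCP position; "tcp_rot": TCP orientation; "contact_force": force on the tool from outside, world axes, zero at the start; "wrist_torque": the same for the moment, N m; "opening": opening from 0.0 (shut) to 1.0 (fully open); "finger_force": force on a finger pad.
Only numpy, scipy, OpenCV 4.12 (cv2) and the standard library are available. Lean on these libraries where they do the work, as an engineer would, in place of code of your own. Each camera call takes 0.05 s, during which the arm holds its last target. There are 200 camera calls.

## Working session

There is one attempt and no reset: what is moved stays moved. The work goes in short steps, Python scripts to look and compute and a shell command to move; the robot and the scene stay as the last step left them, time stands still between calls to the robot, and variables do not carry over. Pictures are saved under pics/ and viewed, at most 10 in all, crops included, and the job is handed in when it is done.

```bash
mkdir -p pics; cat > h.py <<'E'
import numpy as np, cv2
from scipy.spatial.transform import Rotation as R
from plant import ctrl
def grab(n):
    i=ctrl.camera_info(n); p,d=ctrl.read_camera(n); return p,d,i
def cloud(d,i):
    K=np.array(i["K"]); v,u=np.mgrid[:d.shape[0],:d.shape[1]]
    c=np.stack([(u-K[0,2])/K[0,0]*d,(v-K[1,2])/K[1,1]*d,d],-1)
    o=np.array(i["orientation"]); r=R.from_quat(o) if o.size==4 else R.from_matrix(o)
    return c@r.as_matrix().T+np.array(i["origin"])
E
python3 - <<'E'
from h import *
print(ctrl.get_state())
for n in("top","side"):
    p,d,i=grab(n); cv2.imwrite(f"pics/{n}0.png",p); np.savez(f"{n}0.npz",p=p,d=d,w=cloud(d,i)); print(n,i)
E
```

```text
{'time': 0.0, 'qpos': array([-1.39595437e+00,  2.87182694e-01,  1.57819139e+00, -1.02036255e-05,
        1.27861258e+00, -1.50033142e-01]), 'dq': array([-0.00047319, -0.00129175, -0.00016567, -0.00097851, -0.00085801,
        0.00177345]), 'joint_efforts': array([ 9.91181264e-05, -4.05971324e+01, -2.92626500e+01, -1.88510394e-04,
        5.78331150e-03,  9.61692848e-06]), 'eef_pos': array([ 0.2153312 , -0.63897282,  0.20752811]), 'tcp_rot': array([ 9.86835060e-01,  1.61725485e-01, -1.97311722e-05, -1.19685006e-03]), 'contact_force': array([ 0.33216853, -0.73926301,  0.19578987]), 'wrist_torque': array([-0.0252746 ,  0.01044414,  0.06237468]), 'finger_force': 0.0, 'opening': 1.0034653913620826}
top {'K': array([[371.78188941,   0.        , 318.08747324],
       [  0.        , 371.78188941, 206.92876049],
       [  0.        ,   0.        ,   1.        ]]), 'origin': array([ 0.4145213 , -0.0682527 ,  1.20624218]), 'orientation': array([-0.69797361,  0.71478459, -0.02859587,  0.03313772])}
side {'K': array([[374.28253285,   0.        , 320.04113914],
       [  0.        , 374.28253285, 199.2946141 ],
       [  0.        ,   0.        ,   1.        ]]), 'origin': array([ 0.21560049, -0.64056243,  0.77498061]), 'orientation': array([ 0.90399425, -0.19105722,  0.09034823, -0.37165673])}
```

View pics/top0.png

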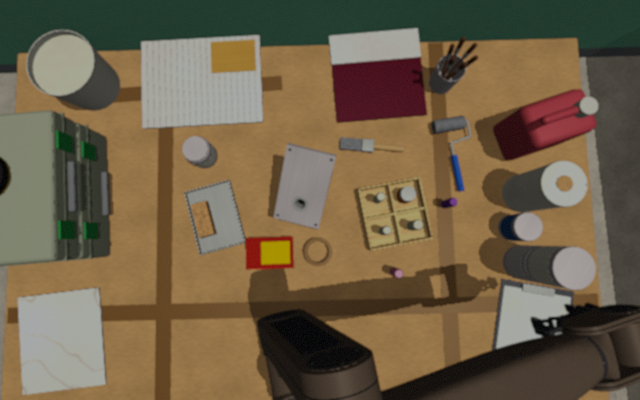

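View pics/side0.png

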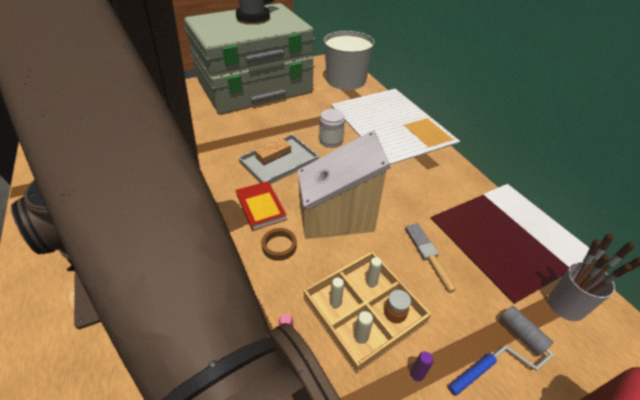

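Top picture: gesso posts in the crate at (379,198), (385,230), (416,225), and the jar in the fourth cell at (407,194). Look-alikes are purple at (450,202) and pink at (397,272), both outside the crate. The bore is at (300,204) and the tray at (214,217), with the sanding block on its left side. The side picture agrees: posts at (374,270), (337,290), (364,325).

```bash
python3 - <<'E'
from h import *
t=np.load("top0.npz"); s=np.load("side0.npz")
def box(w,u0,u1,v0,v1): 
    m=np.zeros(w.shape[:2],bool); m[v0:v1,u0:u1]=1; return m
for n,z,seeds in(("top",t,[(379,198),(385,230),(416,225),(407,194)]),("side",s,[(374,265),(337,284),(364,318),(398,300)])):
    w=z["w"]
    for u,v in seeds:
        q=w[v-14:v+14,u-14:u+14].reshape(-1,3); q=q[(q[:,2]>.055)&(q[:,2]<.12)]
        zt=np.percentile(q[:,2],95); k=q[q[:,2]>zt-.006]; print(n,(u,v),len(k),"top z %.4f"%zt,k.mean(0).round(4),(k.min(0)+k.max(0))[:2]/2, q.shape)
# gauge plate plane
def plate(w,u0,u1,v0,v1,lab):
    q=w[v0:v1,u0:u1].reshape(-1,3); q=q[(q[:,2]>.128)&(q[:,2]<.26)]
    for _ in range(6):
        A=np.c_[q[:,:2],np.ones(len(q))]; c=np.linalg.lstsq(A,q[:,2],rcond=None)[0]; q=q[abs(A@c-q[:,2])<.006]
    n=np.array([-c[0],-c[1],1]);n/=np.linalg.norm(n); print(lab,"plate n",n.round(4),"tilt",np.degrees(np.arccos(n[2])),"yaw back",np.degrees(np.arctan2(-n[1],-n[0])),"centroid",q.mean(0),len(q))
    r=cv2.minAreaRect(q[:,:2].astype(np.float32)); print(r, cv2.boxPoints(r))
    print("lowest/highest",np.percentile(q[:,2],[1,99]))
plate(t["w"],268,342,138,235,"top"); plate(s["w"],290,395,130,215,"side")
# tray
for n,w,(u0,u1,v0,v1) in (("top",t["w"],(180,250,172,260)),("side",s["w"],(236,322,132,190))):
    q=w[v0:v1,u0:u1].reshape(-1,3); print(n,"tray z pct",np.percentile(q[:,2],[2,10,30,50,80,95,99]).round(4))
    k=q[(q[:,2]>.012)&(q[:,2]<.06)]; print(cv2.minAreaRect(k[:,:2].astype(np.float32)))
for u,v in((300,204),(316,250),(270,252),(200,150),(450,202),(397,272),(203,217),(225,225),(368,146)): print((u,v),t["w"][v,u].round(3))
P=cv2.resize(t["p"][130:270,180:470],None,fx=2.7,fy=2.7,interpolation=cv2.INTER_CUBIC); cv2.imwrite("pics/c1.png",P)
E
```

```text
top (379, 198) 51 top z 0.0987 [ 0.5404 -0.2508  0.0961] [ 0.54025408 -0.25033825] (84, 3)
top (385, 230) 46 top z 0.0997 [ 0.4392 -0.2665  0.0968] [ 0.43941465 -0.26570362] (83, 3)
top (416, 225) 64 top z 0.0995 [ 0.4546 -0.3586  0.0969] [ 0.4550632  -0.35867184] (118, 3)
top (407, 194) 146 top z 0.0716 [ 0.5509 -0.3401  0.0688] [ 0.55045494 -0.34000349] (186, 3)
side (374, 265) 88 top z 0.0968 [ 0.542  -0.2552  0.095 ] [ 0.54214418 -0.25542705] (213, 3)
side (337, 284) 101 top z 0.0967 [ 0.4408 -0.2685  0.0947] [ 0.44202724 -0.26812651] (229, 3)
side (364, 318) 161 top z 0.0965 [ 0.4552 -0.362   0.0949] [ 0.45577386 -0.36060976] (293, 3)
side (398, 300) 343 top z 0.0692 [ 0.5523 -0.343   0.0673] [ 0.55286959 -0.34249961] (387, 3)
top plate n [-0.48    0.1351  0.8668] tilt 29.908191135731126 yaw back -15.724316775027855 centroid [ 0.56460725 -0.02495325  0.18828723] 3528
((0.5600214600563049, -0.0234580859541893), (0.1340973973274231, 0.19683130085468292), 74.55997467041016) [[ 0.44730732 -0.06188583]
 [ 0.63703495 -0.11428813]
 [ 0.6727356   0.01496965]
 [ 0.48300797  0.06737196]]

[... 395 characters left out ...]
6]]
lowest/highest [0.12922296 0.23730696]
top tray z pct [-0.0037 -0.0017  0.0005  0.0023  0.0074  0.0339  0.0375]
((0.47152018547058105, 0.25656643509864807), (0.26657044887542725, 0.16625840961933136), 14.138242721557617)
side tray z pct [-0.0033 -0.0018  0.0002  0.0024  0.0268  0.1476  0.1581]
((0.48993074893951416, 0.26396623253822327), (0.35340794920921326, 0.1904234141111374), 26.447519302368164)
(300, 204) [ 0.518 -0.01   0.132]
(316, 250) [ 0.381 -0.052  0.003]
(270, 252) [0.379 0.093 0.028]
(200, 150) [0.692 0.291 0.104]
(450, 202) [ 0.518 -0.46   0.088]
(397, 272) [ 0.313 -0.291  0.092]
(203, 217) [0.494 0.303 0.035]
(225, 225) [0.468 0.241 0.004]
(368, 146) [ 0.713 -0.228  0.021]
```

View pics/c1.png

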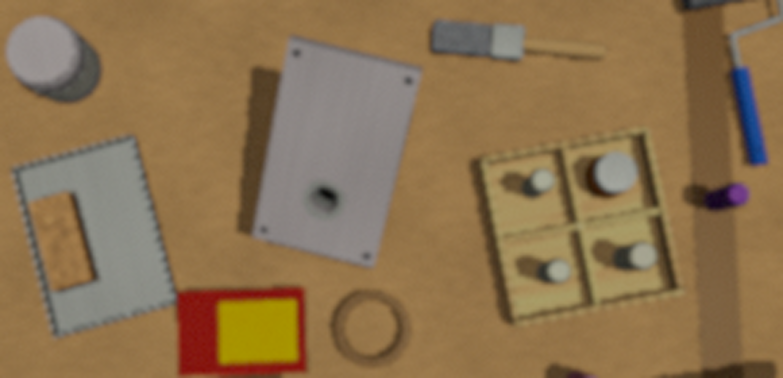

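Crop check: the three off-white posts are in the crate at crop (540,180), (556,270), (640,255), and the silver-lidded jar is at (615,172). The purple post (735,195) and the pink one at the crop's lower edge are outside it, so I leave both alone. Both views put the post tops at about 96 mm, which matches 6 + 90. The plate tilts 30° and its yaw is about -15.5°. Next I move above the crate.

```bash
cat >> h.py <<'E'
def tool(yaw_deg,tilt_deg=0):
    "tool down with its x at yaw, then tilted so that z leans to x"
    return R.from_euler('z',yaw_deg,degrees=True)*R.from_euler('x',180,degrees=True)*R.from_euler('y',tilt_deg,degrees=True)
def row(p,rot):
    s=ctrl.get_state(); r0=R.from_quat(s["tcp_rot"]); print("row", (r0.inv().apply(np.array(p)-s["eef_pos"])*100).round(2),(r0.inv()*rot).as_rotvec().round(3),"t",s["time"])
E
python3 - <<'E'
from h import *
row([.49,-.306,.26],tool(-15.5))
t=np.load("top0.npz"); i=ctrl.camera_info("top");K=np.array(i["K"]);o=np.array(i["origin"])
d=R.from_quat(i["orientation"]).apply(np.linalg.inv(K)@[298.5,204,1])
n=tool(-15.5,30).apply([0,0,-1]); p0=np.array([.5615,-.025,.184]); print(n,o+d*((p0-o)@n)/(d@n))
E
```

```text
row [ 36.66 -22.81  -5.17] [-0.002  0.     0.595] t 0.1
[-0.48181523  0.13361919  0.8660254 ] [ 0.51622929 -0.00719085  0.15606576]
```

```bash
python3 -m crank '[[36.7,-22.8,-5.2,0,0,0.595],[36.7,-22.8,-5.2,0,0,0.595],[36.7,-22.8,-5.2,0,0,0.595],[36.7,-22.8,-5.2,0,0,0.595],[36.7,-22.8,-5.2,0,0,0.595],[36.7,-22.8,-5.2,0,0,0.595],[36.7,-22.8,-5.2,0,0,0.595],[36.7,-22.8,-5.2,0,0,0.595],[36.7,-22.8,-5.2,0,0,0.595],[36.7,-22.8,-5.2,0,0,0.595]]' 0.75 40
python3 -m crank '[[0,0,0,0,0,0],[0,0,0,0,0,0],[0,0,0,0,0,0]]'
python3 - <<'E'
from h import *
s=ctrl.get_state();print(s["qpos"])
p,d,i=grab("wrist"); w=cloud(d,i); np.savez("w1.npz",p=p,d=d,w=w,o=i["origin"]); cv2.imwrite("pics/w1.png",p); print(i)
E
```

```text
time: 1.1
eef_pos: [0.4927, -0.3031, 0.2614]
tcp_rot: [0.991, -0.132, 0.001, -0.0]
contact_force: [0.1, -0.8, -0.3]
opening: 0.749
finger_force: 0.0
time: 1.4
eef_pos: [0.4895, -0.3075, 0.2603]
tcp_rot: [0.991, -0.136, -0.0, -0.0]
contact_force: [-0.1, -0.2, -1.1]
opening: 0.748
finger_force: 0.0
[-7.36190954e-01  3.81310512e-02  1.76331967e+00 -2.49861918e-04
  1.34112266e+00  1.10687588e+00]
{'K': array([[315.76145446,   0.        , 322.31353804],
       [  0.        , 315.76145446, 199.18244873],
       [  0.        ,   0.        ,   1.        ]]), 'origin': array([ 0.56179025, -0.32783058,  0.42524151]), 'orientation': array([-0.59785315,  0.78791139,  0.1175817 , -0.08911669])}
```

View pics/w1.png

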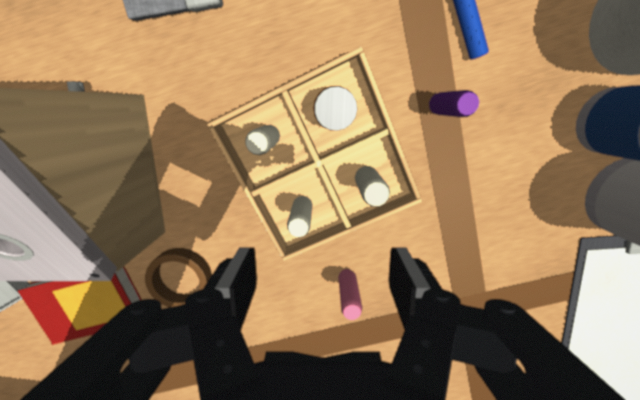

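Wrist picture: posts at (262,140), (299,225) and (375,190), the jar at (336,107), purple at (458,103) and pink at (350,300). The bore is just visible at (10,247). Now the post tops from the depth.

```bash
python3 - <<'E'
from h import *
z=np.load("w1.npz"); w=z["w"]
for u,v in((262,140),(299,225),(375,190)):
    q=w[v-25:v+25,u-25:u+25].reshape(-1,3); q=q[(q[:,2]>.05)&(q[:,2]<.12)]
    zt=np.percentile(q[:,2],97); k=q[q[:,2]>zt-.005]; c=cv2.minEnclosingCircle(k[:,:2].astype(np.float32))
    print((u,v),zt.round(4),k.mean(0).round(4),c,len(k))
row([.440,-.2675,.13],tool(-15.5))
E
```

```text
(262, 140) 0.0972 [ 0.5422 -0.2523  0.0956] ((0.5421255826950073, -0.25190481543540955), 0.012641561217606068) 432
(299, 225) 0.097 [ 0.4414 -0.266   0.0955] ((0.44033747911453247, -0.2657797634601593), 0.012346740812063217) 338
(375, 190) 0.0971 [ 0.4561 -0.3585  0.0957] ((0.4555389881134033, -0.35855263471603394), 0.014926321804523468) 524
row [-5.84 -2.52 13.05] [-0.     0.001 -0.002] t 1.45
```

```bash
python3 -m crank '[[-5.8,-2.7,10,0,0,0],[-5.8,-2.7,10,0,0,0],[-5.8,-2.7,10,0,0,0],[-5.8,-2.7,14,0,0,0],[-5.8,-2.7,17,0,0,0],[-5.8,-2.7,19,0,0,0],[-5.8,-2.7,20.5,0,0,0],[-5.8,-2.7,20.5,0,0,0],[-5.8,-2.7,20.5,0,0,0]]' 0.75
python3 - <<'E'
from h import *
row([.4405,-.266,.055],tool(-15.5))
E
```

```text
time: 2.35
eef_pos: [0.4415, -0.2656, 0.0561]
tcp_rot: [0.991, -0.135, -0.0, -0.0]
contact_force: [0.1, -0.5, -0.0]
opening: 0.751
finger_force: 0.0
row [-0.09  0.06  0.11] [-0.     0.    -0.001] t 2.35
```

Well centred, so I close and lift.

```bash
python3 -m crank '[[-0.1,0,0,0,0,0],[-0.1,0,0,0,0,0],[-0.1,0,0,0,0,0],[-0.1,0,0,0,0,0],[-0.1,0,0,0,0,0],[-0.1,0,0,0,0,0],[-0.1,0,0,0,0,0],[-0.1,0,0,0,0,0]]' 0 40
python3 -m crank '[[0,0,-2,0,0,0],[0,0,-6,0,0,0],[0,0,-11,0,0,0],[0,0,-16,0,0,0],[0,0,-21,0,0,0],[0,0,-21,0,0,0],[0,0,-21,0,0,0]]'
python3 - <<'E'
from h import *
# lower end 50 mm beyond TCP along z; stage 70mm off the mouth
n=tool(-15.5,30).apply([0,0,-1]); m=np.array([.521,-.0137,.160])
row(m+n*.12,tool(-15.5,30))
E
```

```text
time: 3.15
eef_pos: [0.4417, -0.2656, 0.0573]
tcp_rot: [0.991, -0.135, 0.001, 0.001]
contact_force: [-0.5, 0.3, 5.6]
opening: 0.3
finger_force: 39.8
time: 3.85
eef_pos: [0.4412, -0.2649, 0.2671]
tcp_rot: [0.991, -0.135, 0.001, 0.001]
contact_force: [-0.6, 0.5, -0.7]
opening: 0.301
finger_force: 39.5
row [ -5.01 -26.34   0.28] [0.001 0.521 0.001] t 3.85
```

```bash
python3 -m crank '[[-5,-26.3,0,0,0.521,0],[-5,-26.3,0,0,0.521,0],[-5,-26.3,0,0,0.521,0],[-5,-26.3,0,0,0.521,0],[-5,-26.3,0,0,0.521,0],[-5,-26.3,0,0,0.521,0],[-5,-26.3,0,0,0.521,0],[-5,-26.3,0.3,0,0.521,0],[-5,-26.3,0.3,0,0.521,0],[-5,-26.3,0.3,0,0.521,0]]'
python3 - <<'E'
from h import *
s=ctrl.get_state(); print(s["qpos"].round(3))
n=tool(-15.5,30).apply([0,0,-1]); m=np.array([.521,-.0137,.160])
row(m+n*.12,tool(-15.5,30))
p,d,i=grab("wrist"); w=cloud(d,i); np.savez("w2.npz",p=p,d=d,w=w,o=i["origin"],q=i["orientation"],K=i["K"],e=s["eef_pos"],r=s["tcp_rot"]); cv2.imwrite("pics/w2.png",p)
E
```

```text
time: 4.85
eef_pos: [0.4626, 0.0007, 0.2619]
tcp_rot: [0.958, -0.131, 0.254, 0.035]
contact_force: [-0.6, -0.5, -1.1]
opening: 0.304
finger_force: 39.6
[-0.195 -0.578  2.313 -0.05   0.89   1.67 ]
row [ 0.11 -0.17 -0.17] [ 0.001  0.005 -0.002] t 4.85
```

View pics/w2.png

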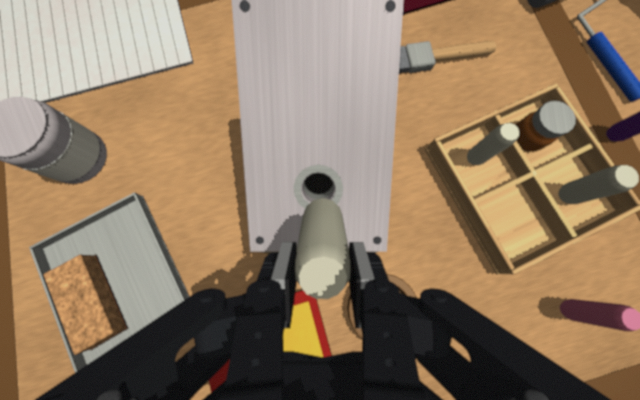

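The wrist picture shows the bore at (318,185), square in view, and the post between the fingers with its lower end near (322,205). I'll work out the bore mouth and the post's axis, both in the tool frame.

```bash
cat >> h.py <<'E'
def bore(z,seed=None,r=30,lab=True):
    "plate plane, bore mouth and held post in the tool frame of a wrist shot"
    T=R.from_quat(z["r"]).inv(); q=T.apply((z["w"]-z["e"]).reshape(-1,3)).reshape(400,640,3)
    d=z["d"]; P=q[20:240,262:380].reshape(-1,3); P=P[(P[:,2]>.05)&(abs(P[:,1])<.06)]
    for _ in range(8):
        A=np.c_[P[:,:2],np.ones(len(P))]; c=np.linalg.lstsq(A,P[:,2],rcond=None)[0]; P=P[abs(A@c-P[:,2])<.004]
    print("plate tilt in tool x,y (rad)",c[:2].round(4),"plate z at TCP axis",c[2].round(4))
    # rays onto plate plane
    K=z["K"]; v,u=np.mgrid[:400,:640]; ray=T.apply(R.from_quat(z["q"]).apply(np.stack([(u-K[0,2])/K[0,0],(v-K[1,2])/K[1,1],np.ones_like(u)],-1).reshape(-1,3))).reshape(400,640,3)
    o=T.apply(z["o"]-z["e"]); t=(c[2]+c[:2]@o[:2]-o[2])/(ray[...,2]-ray[...,:2]@c[:2]); hit=o+ray*t[...,None]
    return q,c,hit
def post(q,lo,hi):
    m=(abs(q[...,1])<.03)&(abs(q[...,0])<.03); out=[]
    for a,b in((lo,(lo+hi)/2),((lo+hi)/2,hi)):
        k=q[m&(q[...,2]>a)&(q[...,2]<b)]
        f=lambda x:np.hypot(k[:,0]-x[0],k[:,1]-x[1])-x[2]
        from scipy.optimize import least_squares
        s=least_squares(f,[0,0,.015],loss="soft_l1",f_scale=.001); out.append((((a+b)/2).__round__(4) if isinstance(a,float) else 0,s.x.round(4),len(k)))
    print("post slices",out)
E
python3 - <<'E'
from h import *
z=dict(np.load("w2.npz")); q,c,hit=bore(z)
g=cv2.cvtColor(z["p"],cv2.COLOR_BGR2GRAY); 
for th in(110,130,140,150):
    m=np.zeros_like(g); m[155:210,285:350]=g[155:210,285:350]<th
    k=hit[m>0]; e=cv2.minEnclosingCircle(k[:,:2].astype(np.float32)); print(th,len(k),e)
print(g[185,280:358:2]); print(g[155:200:2,318])
print([hit[185,a].round(4).tolist() for a in(295,303,318,334,342)]); print([hit[a,318].round(4).tolist() for a in(165,173,185,200)])
post(q,.0,.045)
k=q[(abs(q[...,1])<.02)&(abs(q[...,0])<.025)]; print(np.histogram(k[:,2],bins=np.arange(-.08,.16,.01)))
E
```

```text
plate tilt in tool x,y (rad) [-0.0134 -0.0014] plate z at TCP axis 0.1176
110 703 ((-0.00376392574980855, -0.006049616262316704), 0.01945486105978489)
130 932 ((-0.005478451959788799, -0.0006350246258080006), 0.02193845994770527)
140 1114 ((-0.005275403149425983, -0.00016293277440126985), 0.022418325766921043)
150 1183 ((-0.005380966234952211, -0.00016306026373058558), 0.023035939782857895)
[176 174 176 178 174 172 171 159 154 154 150 113  70  29  15  16  12  11
  17  13  16  17  15  16  15  13  42  93 150 156 156 162 172 173 170 169
 171 170 173]
[175 175 174 172 169 161 159 155 136  59  15  15  19  13  20  13  14  17
  17  39  99 110 116]
[[0.0027, -0.025, 0.1176], [0.0027, -0.0177, 0.1176], [0.0027, -0.0038, 0.1175], [0.0027, 0.0109, 0.1175], [0.0027, 0.0183, 0.1175]]
[[0.0214, -0.0037, 0.1173], [0.014, -0.0038, 0.1174], [0.0027, -0.0038, 0.1175], [-0.0119, -0.0039, 0.1177]]
post slices [(0.0112, array([-0.0014,  0.0002,  0.0137]), 523), (0.0338, array([-0.0016,  0.0002,  0.0138]), 363)]
(array([ 735,  855, 1072,  577, 2908,  568,  350,  303,  257,  220,  193,
        163,   53,    0,    0,    0,    0,    0,    0, 1091,   63,   85,
         85]), array([-8.00000000e-02, -7.00000000e-02, -6.00000000e-02, -5.00000000e-02,
       -4.00000000e-02, -3.00000000e-02, -2.00000000e-02, -1.00000000e-02,
       -4.16333634e-17,  1.00000000e-02,  2.00000000e-02,  3.00000000e-02,
        4.00000000e-02,  5.00000000e-02,  6.00000000e-02,  7.00000000e-02,
        8.00000000e-02,  9.00000000e-02,  1.00000000e-01,  1.10000000e-01,
        1.20000000e-01,  1.30000000e-01,  1.40000000e-01,  1.50000000e-01]))
```

The held post measures about 27.5 mm, so it is the thin kind, with its axis at tool (-1.5, 0.2) mm. The mouth is at (-0.6, -3.5, 117.5) mm. I correct by that and approach, then go in slowly.

```bash
python3 -m crank '[[0.1,-0.35,1,0,0.008,0],[0.1,-0.35,3,0,0.008,0],[0.1,-0.35,5,0,0.008,0],[0.1,-0.35,6,0,0.008,0],[0.1,-0.35,6.3,0,0.008,0],[0.1,-0.35,6.5,0,0.008,0],[0.1,-0.35,6.8,0,0.008,0],[0.1,-0.35,7.0,0,0.008,0],[0.1,-0.35,7.0,0,0.008,0]]'
```

```text
time: 5.8
eef_pos: [0.4983, -0.004, 0.203]
tcp_rot: [0.956, -0.13, 0.259, 0.035]
contact_force: [-0.0, 0.4, -0.7]
opening: 0.304
finger_force: 39.6
```

```bash
python3 -m crank '[[0,0,0.3,0,0,0],[0,0,0.6,0,0,0],[0,0,0.9,0,0,0],[0,0,1.2,0,0,0],[0,0,1.2,0,0,0]]'
python3 - <<'E'
from h import *
z0=np.load("w2.npz"); s=ctrl.get_state(); print("advance along tool z",R.from_quat(z0["r"]).inv().apply(s["eef_pos"]-z0["e"]))
E
```

```text
time: 6.3
eef_pos: [0.5039, -0.0057, 0.1916]
tcp_rot: [0.957, -0.13, 0.258, 0.035]
contact_force: [0.1, -0.5, -0.6]
opening: 0.305
finger_force: 39.6
advance along tool z [ 0.00111552 -0.00500878  0.08158266]
```

No force 15 mm in, so it fits. I continue to about 43 mm and release.

```bash
python3 -m crank '[[0,0,0.5,0,0,0],[0,0,1.0,0,0,0],[0,0,1.5,0,0,0],[0,0,2.0,0,0,0],[0,0,2.5,0,0,0],[0,0,2.8,0,0,0],[0,0,2.8,0,0,0]]'
python3 -m crank '[[0,0,0,0,0,0],[0,0,0,0,0,0],[0,0,0,0,0,0],[0,0,0,0,0,0],[0,0,0,0,0,0],[0,0,0,0,0,0]]' 0.75
python3 -m crank '[[0,0,-3,0,0,0],[0,0,-8,0,0,0],[0,0,-10,0,0,0],[0,0,-10,0,0,0],[0,0,-10,0,0,0]]'
python3 - <<'E'
from h import *
s=ctrl.get_state()
p,d,i=grab("wrist"); w=cloud(d,i); np.savez("w3.npz",p=p,d=d,w=w,o=i["origin"],q=i["orientation"],K=i["K"],e=s["eef_pos"],r=s["tcp_rot"]); cv2.imwrite("pics/w3.png",p)
row([.542,-.252,.26],tool(-15.5))
E
```

```text
time: 7.0
eef_pos: [0.5176, -0.0095, 0.1675]
tcp_rot: [0.957, -0.13, 0.259, 0.035]
contact_force: [-0.5, -0.4, -0.8]
opening: 0.306
finger_force: 39.6
time: 7.6
eef_pos: [0.5177, -0.0095, 0.1683]
tcp_rot: [0.956, -0.13, 0.259, 0.035]
contact_force: [0.1, -0.4, -0.1]
opening: 0.749
finger_force: 0.0
time: 8.1
eef_pos: [0.469, 0.004, 0.2541]
tcp_rot: [0.956, -0.13, 0.259, 0.035]
contact_force: [0.0, -0.1, 0.2]
opening: 0.748
finger_force: 0.0
row [12.39 22.71  6.37] [ 0.    -0.527  0.   ] t 8.15
```

View pics/w3.png

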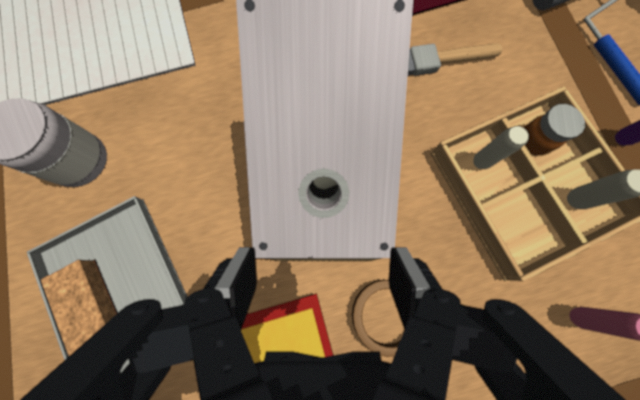

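The post went through: the bore at (324,190) is open, with nothing left in it. Next is the far post.

```bash
python3 -m crank '[[12.4,22.7,6.4,0,-0.527,0],[12.4,22.7,6.4,0,-0.527,0],[12.4,22.7,6.4,0,-0.527,0],[12.4,22.7,6.4,0,-0.527,0],[12.4,22.7,6.4,0,-0.527,0],[12.4,22.7,6.4,0,-0.527,0],[12.4,22.7,6.4,0,-0.527,0],[12.4,22.7,6.4,0,-0.527,0],[12.4,22.7,6.4,0,-0.527,0]]'
python3 - <<'E'
from h import *
row([.542,-.252,.055],tool(-15.5))
E
```

```text
time: 9.05
eef_pos: [0.5423, -0.2501, 0.2611]
tcp_rot: [0.991, -0.134, 0.0, -0.0]
contact_force: [-0.7, -0.2, 0.5]
opening: 0.749
finger_force: 0.0
row [1.000e-02 2.100e-01 2.061e+01] [-0.001 -0.001  0.002] t 9.05
```

```bash
python3 -m crank '[[0,0.1,5,0,0,0],[0,0.1,10,0,0,0],[0,0.1,14,0,0,0],[0,0.1,17,0,0,0],[0,0.1,19,0,0,0],[0,0.1,20.6,0,0,0],[0,0.1,20.6,0,0,0],[0,0.1,20.6,0,0,0]]'
python3 -m crank '[[0,0,0,0,0,0],[0,0,0,0,0,0],[0,0,0,0,0,0],[0,0,0,0,0,0],[0,0,0,0,0,0],[0,0,0,0,0,0],[0,0,0,0,0,0],[0,0,0,0,0,0]]' 0 40
python3 -m crank '[[0,0,-2,0,0,0],[0,0,-6,0,0,0],[0,0,-11,0,0,0],[0,0,-16,0,0,0],[0,0,-21,0,0,0],[0,0,-21,0,0,0],[0,0,-21,0,0,0]]'
python3 - <<'E'
from h import *
n=tool(-15.5,30.5).apply([0,0,-1]); z=np.load("w3.npz"); row([.469,.004,.2541],R.from_quat(z["r"]))
E
```

```text
time: 9.85
eef_pos: [0.5434, -0.2526, 0.0568]
tcp_rot: [0.991, -0.134, 0.002, 0.0]
contact_force: [0.6, -0.7, 1.3]
opening: 0.751
finger_force: 0.0
time: 10.65
eef_pos: [0.544, -0.2536, 0.0575]
tcp_rot: [0.991, -0.135, 0.002, 0.001]
contact_force: [-0.4, 1.4, 5.0]
opening: 0.299
finger_force: 39.5
time: 11.35
eef_pos: [0.5428, -0.2534, 0.2674]
tcp_rot: [0.991, -0.135, 0.002, 0.001]
contact_force: [-0.0, -0.3, -1.0]
opening: 0.302
finger_force: 39.6
row [-14.   -22.83   1.23] [0.001 0.524 0.   ] t 11.35
```

```bash
python3 -m crank '[[-14,-22.8,0,0,0.524,0],[-14,-22.8,0,0,0.524,0],[-14,-22.8,0,0,0.524,0],[-14,-22.8,0,0,0.524,0],[-14,-22.8,0,0,0.524,0],[-14,-22.8,0,0,0.524,0],[-14,-22.8,0.5,0,0.524,0],[-14,-22.8,1.2,0,0.524,0],[-14,-22.8,1.2,0,0.524,0],[-14,-22.8,1.2,0,0.524,0]]'
python3 - <<'E'
from h import *
z0=np.load("w3.npz"); s=ctrl.get_state(); row(z0["e"],R.from_quat(z0["r"]))
p,d,i=grab("wrist"); w=cloud(d,i); z=dict(p=p,d=d,w=w,o=i["origin"],q=i["orientation"],K=i["K"],e=s["eef_pos"],r=s["tcp_rot"]); np.savez("w4.npz",**z)
q,c,hit=bore(z); post(q,.0,.045)
E
```

```text
time: 12.35
eef_pos: [0.4683, 0.003, 0.2521]
tcp_rot: [0.957, -0.131, 0.256, 0.035]
contact_force: [0.4, 0.2, 0.5]
opening: 0.301
finger_force: 39.6
row [ 0.13 -0.11 -0.15] [ 0.001  0.006 -0.002] t 12.35
plate tilt in tool x,y (rad) [-0.0093  0.0003] plate z at TCP axis 0.1067
post slices [(0.0112, array([-0.0027, -0.0006,  0.0138]), 521), (0.0338, array([-0.0028, -0.0011,  0.0137]), 361)]
```

```bash
python3 -m crank '[[0.12,0.1,1,0,0,0],[0.12,0.1,3,0,0,0],[0.12,0.1,4.5,0,0,0],[0.12,0.1,5.1,0,0,0],[0.12,0.1,5.3,0,0,0],[0.12,0.1,5.5,0,0,0],[0.12,0.1,5.7,0,0,0],[0.12,0.1,5.9,0,0,0],[0.12,0.1,5.9,0,0,0]]'
python3 -m crank '[[0,0,0.3,0,0,0],[0,0,0.6,0,0,0],[0,0,0.9,0,0,0],[0,0,1.2,0,0,0],[0,0,1.2,0,0,0]]'
```

```text
time: 13.3
eef_pos: [0.4977, -0.0049, 0.2033]
tcp_rot: [0.957, -0.13, 0.258, 0.035]
contact_force: [0.9, -0.1, -1.0]
opening: 0.301
finger_force: 39.6
time: 13.8
eef_pos: [0.5034, -0.0066, 0.1921]
tcp_rot: [0.957, -0.13, 0.257, 0.035]
contact_force: [0.7, -1.2, -0.4]
opening: 0.304
finger_force: 39.6
```

No force again, so I go deeper and release.

```bash
python3 -m crank '[[0,0,0.5,0,0,0],[0,0,1.0,0,0,0],[0,0,1.5,0,0,0],[0,0,2.0,0,0,0],[0,0,2.5,0,0,0],[0,0,2.8,0,0,0],[0,0,2.8,0,0,0]]'
python3 -m crank '[[0,0,0,0,0,0],[0,0,0,0,0,0],[0,0,0,0,0,0],[0,0,0,0,0,0],[0,0,0,0,0,0],[0,0,0,0,0,0]]' 0.75
python3 -m crank '[[0,0,-3,0,0,0],[0,0,-8,0,0,0],[0,0,-10,0,0,0],[0,0,-10,0,0,0],[0,0,-10,0,0,0]]'
python3 - <<'E'
from h import *
s=ctrl.get_state()
p,d,i=grab("wrist"); w=cloud(d,i); z=dict(p=p,d=d,w=w,o=i["origin"],q=i["orientation"],K=i["K"],e=s["eef_pos"],r=s["tcp_rot"]); np.savez("w5.npz",**z); cv2.imwrite("pics/w5.png",p)
q,c,hit=bore(z); k=q[180:200,312:336,2]; print("depth in bore",np.percentile(k,[5,50,95])); post(q,0.0,.045)
row([.4555,-.3585,.26],tool(-15.5))
E
```

```text
time: 14.5
eef_pos: [0.5169, -0.0103, 0.1678]
tcp_rot: [0.957, -0.13, 0.257, 0.035]
contact_force: [0.5, -1.0, 0.5]
opening: 0.301
finger_force: 39.6
time: 15.1
eef_pos: [0.5171, -0.0103, 0.1687]
tcp_rot: [0.957, -0.13, 0.258, 0.035]
contact_force: [0.6, 0.1, -0.9]
opening: 0.751
finger_force: 0.0
time: 15.6
eef_pos: [0.4686, 0.0031, 0.2546]
tcp_rot: [0.957, -0.13, 0.258, 0.035]
contact_force: [-0.5, -0.1, -0.2]
opening: 0.747
finger_force: 0.0
plate tilt in tool x,y (rad) [-0.005  -0.0008] plate z at TCP axis 0.1086
depth in bore [0.13375927 0.25800444 0.26524019]
post slices [(0.0112, array([0.   , 0.   , 0.015]), 0), (0.0338, array([0.   , 0.   , 0.015]), 0)]
row [ 7.63 35.19  3.64] [ 0.    -0.524  0.   ] t 15.65
```

The depth through the bore reaches the catch floor, so it is clear. Third post.

```bash
python3 -m crank '[[7.6,35.2,3.6,0,-0.524,0],[7.6,35.2,3.6,0,-0.524,0],[7.6,35.2,3.6,0,-0.524,0],[7.6,35.2,3.6,0,-0.524,0],[7.6,35.2,3.6,0,-0.524,0],[7.6,35.2,3.6,0,-0.524,0],[7.6,35.2,3.6,0,-0.524,0],[7.6,35.2,3.6,0,-0.524,0],[7.6,35.2,3.6,0,-0.524,0],[7.6,35.2,3.6,0,-0.524,0]]'
python3 -m crank '[[0,0,0,0,0,0],[0,0,0,0,0,0]]'
python3 - <<'E'
from h import *
row([.4555,-.3585,.055],tool(-15.5))
E
```

```text
time: 16.65
eef_pos: [0.4552, -0.3574, 0.26]
tcp_rot: [0.991, -0.135, -0.0, -0.001]
contact_force: [-0.4, 0.0, 0.0]
opening: 0.748
finger_force: 0.0
time: 16.85
eef_pos: [0.4558, -0.357, 0.2621]
tcp_rot: [0.991, -0.134, 0.001, 0.0]
contact_force: [-0.0, 0.8, 1.0]
opening: 0.752
finger_force: 0.0
row [-0.03  0.16 20.71] [-0.    -0.002  0.002] t 16.85
```

```bash
python3 -m crank '[[0,0.15,5,0,0,0],[0,0.15,10,0,0,0],[0,0.15,14,0,0,0],[0,0.15,17,0,0,0],[0,0.15,19,0,0,0],[0,0.15,20.6,0,0,0],[0,0.15,20.6,0,0,0],[0,0.15,20.6,0,0,0]]'
python3 -m crank '[[0,0,0,0,0,0],[0,0,0,0,0,0],[0,0,0,0,0,0],[0,0,0,0,0,0],[0,0,0,0,0,0],[0,0,0,0,0,0],[0,0,0,0,0,0],[0,0,0,0,0,0]]' 0 40
python3 -m crank '[[0,0,-2,0,0,0],[0,0,-6,0,0,0],[0,0,-11,0,0,0],[0,0,-16,0,0,0],[0,0,-21,0,0,0],[0,0,-21,0,0,0],[0,0,-21,0,0,0]]'
python3 - <<'E'
from h import *
z=np.load("w3.npz"); row([.469,.004,.2541],R.from_quat(z["r"]))
E
```

```text
time: 17.65
eef_pos: [0.4561, -0.3601, 0.0569]
tcp_rot: [0.991, -0.134, 0.001, 0.001]
contact_force: [0.1, -0.5, -0.2]
opening: 0.747
finger_force: 0.0
time: 18.45
eef_pos: [0.4565, -0.361, 0.058]
tcp_rot: [0.991, -0.135, 0.002, 0.001]
contact_force: [-0.2, 0.2, 6.2]
opening: 0.354
finger_force: 39.6
time: 19.15
eef_pos: [0.4554, -0.3605, 0.2678]
tcp_rot: [0.991, -0.135, 0.002, 0.001]
contact_force: [0.1, 0.5, -2.0]
opening: 0.349
finger_force: 39.8
row [ -8.43 -35.5    1.26] [0.002 0.524 0.   ] t 19.15
```

The opening is 0.35 against 0.30 before, so this is the thick one. It still has to be tried in the bore.

```bash
python3 -m crank '[[-8.4,-35.5,0,0,0.524,0],[-8.4,-35.5,0,0,0.524,0],[-8.4,-35.5,0,0,0.524,0],[-8.4,-35.5,0,0,0.524,0],[-8.4,-35.5,0,0,0.524,0],[-8.4,-35.5,0,0,0.524,0],[-8.4,-35.5,0,0,0.524,0],[-8.4,-35.5,1.2,0,0.524,0],[-8.4,-35.5,1.2,0,0.524,0],[-8.4,-35.5,1.2,0,0.524,0]]'
python3 -m crank '[[0,0,0,0,0,0],[0,0,0,0,0,0]]'
python3 - <<'E'
from h import *
z0=np.load("w3.npz"); s=ctrl.get_state(); row(z0["e"],R.from_quat(z0["r"]))
p,d,i=grab("wrist"); w=cloud(d,i); z=dict(p=p,d=d,w=w,o=i["origin"],q=i["orientation"],K=i["K"],e=s["eef_pos"],r=s["tcp_rot"]); np.savez("w6.npz",**z)
q,c,hit=bore(z); post(q,.0,.045)
E
```

```text
time: 20.15
eef_pos: [0.4679, 0.0048, 0.2513]
tcp_rot: [0.957, -0.13, 0.255, 0.035]
contact_force: [1.0, -0.7, -1.0]
opening: 0.351
finger_force: 39.9
time: 20.35
eef_pos: [0.469, 0.0031, 0.2538]
tcp_rot: [0.957, -0.131, 0.257, 0.035]
contact_force: [0.1, -0.8, -0.8]
opening: 0.354
finger_force: 39.9
row [-0.01 -0.09 -0.03] [ 0.002  0.003 -0.002] t 20.35
plate tilt in tool x,y (rad) [-0.008  -0.0001] plate z at TCP axis 0.108
post slices [(0.0112, array([-0.0023, -0.0007,  0.016 ]), 582), (0.0338, array([-0.0026, -0.0012,  0.016 ]), 400)]
```

```bash
python3 -m crank '[[0.1,0,1,0,0,0],[0.1,0,3,0,0,0],[0.1,0,4.4,0,0,0],[0.1,0,5.0,0,0,0],[0.1,0,5.3,0,0,0],[0.1,0,5.5,0,0,0],[0.1,0,5.7,0,0,0],[0.1,0,5.7,0,0,0],[0.1,0,5.7,0,0,0]]'
python3 -m crank '[[0,0,0.15,0,0,0],[0,0,0.3,0,0,0],[0,0,0.3,0,0,0]]'
```

```text
time: 21.3
eef_pos: [0.4978, -0.0034, 0.2067]
tcp_rot: [0.957, -0.13, 0.259, 0.035]
contact_force: [-3.6, -0.8, 5.1]
opening: 0.359
finger_force: 40.4
time: 21.6
eef_pos: [0.5008, -0.0043, 0.2079]
tcp_rot: [0.956, -0.13, 0.261, 0.036]
contact_force: [-12.6, -0.1, 16.7]
opening: 0.351
finger_force: 41.9
```

```bash
python3 -m crank '[[0,0,0.1,0,0,0],[0,0,0.1,0,0,0]]'
```

```text
time: 21.8
eef_pos: [0.5018, -0.0045, 0.2083]
tcp_rot: [0.956, -0.129, 0.262, 0.036]
contact_force: [-15.0, 0.5, 19.7]
opening: 0.35
finger_force: 42.3
```

It is blocked at about 25 N, so I stop there. I back off and check where the post sits in the grip.

```bash
python3 -m crank '[[0,0,-1,0,0,0],[0,0,-4,0,0,0],[0,0,-5.7,0,0,0],[0,0,-5.7,0,0,0],[0,0,-5.7,0,0,0]]'
python3 - <<'E'
from h import *
z0=np.load("w3.npz"); s=ctrl.get_state(); row(z0["e"],R.from_quat(z0["r"]))
p,d,i=grab("wrist"); w=cloud(d,i); z=dict(p=p,d=d,w=w,o=i["origin"],q=i["orientation"],K=i["K"],e=s["eef_pos"],r=s["tcp_rot"]); np.savez("w7.npz",**z); cv2.imwrite("pics/w7.png",cv2.resize(p[120:320,200:440],None,fx=3,fy=3))
q,c,hit=bore(z); post(q,.0,.045)
for n in("w6.npz","w7.npz"):
    q=bore(dict(np.load(n)))[0]; k=q[(abs(q[...,1])<.02)&(abs(q[...,0])<.025)&(q[...,2]<.07)]; print("post z range",np.percentile(k[:,2],[99,99.9]), "top", np.histogram(k[:,2],bins=np.arange(-.045,-.03,.001))[0])
print([hit[a,b].round(4).tolist() for a,b in((190,324),)])
E
```

```text
time: 22.3
eef_pos: [0.4714, 0.004, 0.2503]
tcp_rot: [0.957, -0.13, 0.258, 0.035]
contact_force: [-0.6, 0.3, -1.2]
opening: 0.356
finger_force: 40.0
row [-0.02  0.06 -0.45] [-0.     0.003 -0.   ] t 22.3
plate tilt in tool x,y (rad) [-0.0083 -0.0006] plate z at TCP axis 0.1038
post slices [(0.0112, array([-0.0025, -0.0007,  0.0159]), 561), (0.0338, array([-0.0028, -0.0011,  0.0159]), 389)]
plate tilt in tool x,y (rad) [-0.008  -0.0001] plate z at TCP axis 0.108
post z range [0.03309326 0.04296013] top [  44   55   40   52   61  119  967 1292  326  160  166  170  181  160]
plate tilt in tool x,y (rad) [-0.0083 -0.0006] plate z at TCP axis 0.1038
post z range [0.03236173 0.04269684] top [  58   40   51   60   52  120 1092 1196  290  173  144  177  176  173]
[[0.0017, 0.0017, 0.1038]]
```

View pics/w7.png

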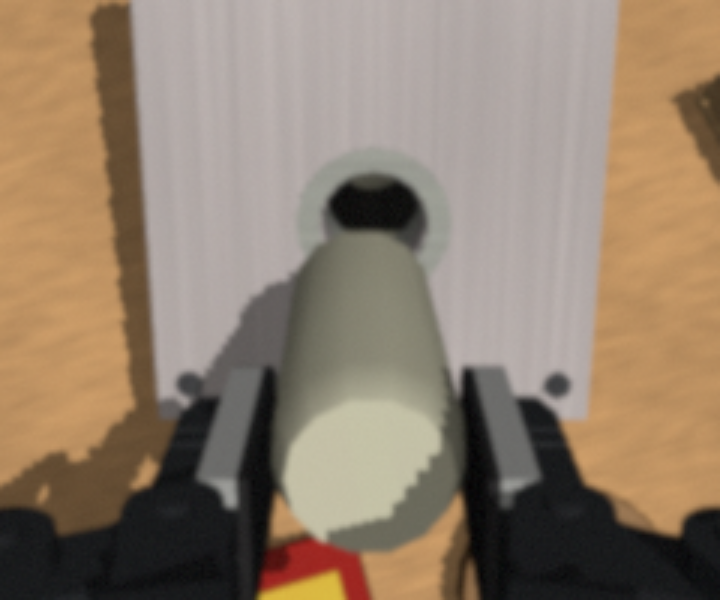

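```bash
python3 - <<'E'
from h import *
import io,contextlib
for n in("w3.npz","w5.npz","w7.npz"):
    z=dict(np.load(n)); q,c,hit=bore(z)
    # unobstructed ring: fit circle to ring/plate and hole/ring edges on plate plane
    xs=np.arange(-.03,.031,.0005)
    cand=[]
    g=cv2.cvtColor(z["p"],cv2.COLOR_BGR2GRAY).astype(float); roi=hit[140:240,280:370,:2].reshape(-1,2); gg=g[140:240,280:370].ravel()
    from scipy.interpolate import griddata
    ang=np.radians(np.arange(-75,76,5)) # around +x (far side, not hidden by the post)
    c0=np.array([0.,0]) if n=="w7.npz" else np.array([0.,0])
    for it in range(3):
        rr=np.arange(.009,.021,.0003); pts=[]
        for a in ang:
            xy=c0+np.outer(rr,[np.cos(a),np.sin(a)]); pr=griddata(roi,gg,xy)
            k=np.where(pr>95)[0]
            if len(k) and k[0]>0: pts.append(xy[k[0]])
        pts=np.array(pts); A=np.c_[2*pts,np.ones(len(pts))]; s=np.linalg.lstsq(A,(pts**2).sum(1),rcond=None)[0]; c0=s[:2]; rad=np.sqrt(s[2]+c0@c0)
    T=R.from_quat(z["r"]); wp=T.apply([c0[0],c0[1],c[2]+c[:2]@c0])+z["e"]; print(n,"hole centre tool",c0.round(4),"r",rad.round(4),"world",wp.round(4),len(pts))
E
```

```text
plate tilt in tool x,y (rad) [-0.0016 -0.0006] plate z at TCP axis 0.1081
w3.npz hole centre tool [-0.0031  0.0013] r 0.0156 world [ 0.5186 -0.011   0.1592] 31
plate tilt in tool x,y (rad) [-0.005  -0.0008] plate z at TCP axis 0.1086
w5.npz hole centre tool [-0.0025  0.0003] r 0.0155 world [ 0.519  -0.0112  0.1595] 31
plate tilt in tool x,y (rad) [-0.0083 -0.0006] plate z at TCP axis 0.1038
w7.npz hole centre tool [-0.0024  0.0019] r 0.0154 world [ 0.5192 -0.0112  0.1593] 31
```

The hole fit is clean: r 15.5 mm, with the same centre in three shots. The post is 2.8 mm off in tool y, which put its rim on the edge. I re-offer it centred.

```bash
python3 -m crank '[[0,0.28,1,0,0,0],[0,0.28,3,0,0,0],[0,0.28,4.3,0,0,0],[0,0.28,4.6,0,0,0],[0,0.28,4.6,0,0,0],[0,0.28,4.6,0,0,0]]'
python3 - <<'E'
from h import *
z=dict(np.load("w7.npz")); s=ctrl.get_state(); r=R.from_quat(s["tcp_rot"]); T=R.from_quat(z["r"])
p=s["eef_pos"]+r.apply([-.0028,-.0012,.052]); m=np.array([.519,-.0111,.1593]); n=tool(-15.5,30)
print("lower end minus mouth in bore frame (tool-like x,y,z) mm",n.inv().apply(p-m)*1e3, "angle",(n.inv()*r).as_rotvec())
E
```

```text
time: 22.95
eef_pos: [0.4932, -0.0052, 0.211]
tcp_rot: [0.957, -0.13, 0.257, 0.035]
contact_force: [-0.2, -0.2, -0.5]
opening: 0.356
finger_force: 40.0
lower end minus mouth in bore frame (tool-like x,y,z) mm [ 0.25860322 -0.02256407 -5.97420897] angle [ 9.01329290e-05  2.04154084e-03 -1.46771978e-04]
```

Centred within 0.3 mm, 6 mm short of the mouth. I advance gently.

```bash
python3 -m crank '[[0,0,0.2,0,0,0],[0,0,0.4,0,0,0],[0,0,0.6,0,0,0],[0,0,0.75,0,0,0],[0,0,0.9,0,0,0],[0,0,0.9,0,0,0]]'
python3 - <<'E'
from h import *
s=ctrl.get_state(); r=R.from_quat(s["tcp_rot"])
p=s["eef_pos"]+r.apply([-.0028,-.0012,.052]); m=np.array([.519,-.0111,.1593]); n=tool(-15.5,30)
print(n.inv().apply(p-m)*1e3)
E
```

```text
time: 23.55
eef_pos: [0.4975, -0.0063, 0.2031]
tcp_rot: [0.957, -0.13, 0.257, 0.035]
contact_force: [-0.8, 0.2, -0.7]
opening: 0.352
finger_force: 40.0
[ 0.12445861 -0.10052888  3.02513375]
```

```bash
python3 -m crank '[[0,0,0.15,0,0,0],[0,0,0.3,0,0,0],[0,0,0.35,0,0,0],[0,0,0.35,0,0,0]]'
python3 - <<'E'
from h import *
s=ctrl.get_state(); r=R.from_quat(s["tcp_rot"])
p=s["eef_pos"]+r.apply([-.0028,-.0012,.052]); m=np.array([.519,-.0111,.1593]); n=tool(-15.5,30)
print(n.inv().apply(p-m)*1e3)
E
```

```text
time: 23.95
eef_pos: [0.4996, -0.0069, 0.2014]
tcp_rot: [0.957, -0.13, 0.258, 0.035]
contact_force: [-3.9, -0.8, 4.8]
opening: 0.354
finger_force: 40.6
[ 1.33781612 -0.04133956  5.6435741 ]
```

It seats 5.6 mm in and stops at 6 N, so it is too thick. I withdraw and locate the tray.

```bash
python3 -m crank '[[0,0,-2,0,0,0],[0,0,-6,0,0,0],[0,0,-10,0,0,0],[0,0,-10,0,0,0],[0,0,-10,0,0,0]]'
python3 - <<'E'
from h import *
def onz(i,px,z):
    K=np.array(i["K"]);o=np.array(i["origin"]); r=R.from_quat(i["orientation"]).apply(np.c_[px,np.ones(len(px))]@np.linalg.inv(K).T); return o+r*((z-o[2])/r[:,2])[:,None]
c=onz(ctrl.camera_info("top"),np.array([(185.6,192.2),(230,181.1),(245.6,241.9),(200.4,254.1)]),.022)
print(c.round(3), c.mean(0)); 
t=np.load("top0.npz");g=t["w"][170:265,175:255]
hsv=cv2.cvtColor(t["p"],cv2.COLOR_BGR2HSV)[170:265,175:255]
m=(hsv[...,1]<60)&(g[...,2]<.03); m=cv2.morphologyEx(m.astype(np.uint8),cv2.MORPH_OPEN,np.ones((3,3)))
n,l,s,_=cv2.connectedComponentsWithStats(m); k=1+s[1:,4].argmax(); q=g[l==k]; print(len(q),q.mean(0),cv2.minAreaRect(q[:,:2].astype(np.float32)))
print("floor z",np.median(q[:,2]))
sz=np.load("side0.npz"); w=sz["w"]; mm=(w[...,2]<.03)&(w[...,2]>-.01)&(np.hypot(w[...,0]-.46,w[...,1]-.24)<.03); print("side floor z",np.median(w[mm][:,2]),mm.sum())
b=g[(g[...,2]>.026)&(g[...,2]<.045)]; print("block",np.median(b,0),cv2.minAreaRect(b[:,:2].astype(np.float32)))
E
```

```text
time: 24.45
eef_pos: [0.451, 0.0068, 0.2877]
tcp_rot: [0.957, -0.13, 0.259, 0.035]
contact_force: [0.6, 0.6, -1.2]
opening: 0.351
finger_force: 40.0
[[0.576 0.363 0.022]
 [0.609 0.22  0.022]
 [0.412 0.171 0.022]
 [0.377 0.315 0.022]] [0.49360599 0.26717749 0.022     ]
2328 [0.49675531 0.26142297 0.00498419] ((0.49583590030670166, 0.27012914419174194), (0.20867861807346344, 0.15033331513404846), 14.481817245483398)
floor z 0.0036652837042082664
side floor z 0.0023846616433881307 207
block [0.48465508 0.30259779 0.03370133] ((0.4571149945259094, 0.24763615429401398), (0.2874172329902649, 0.1656489372253418), 23.60575294494629)
```

```bash
python3 - <<'E'
from h import *
row([.5017,.2428,.20],tool(10))
E
```

```text
row [ -5.64 -24.1    6.87] [ 0.117 -0.52  -0.434] t 24.45
```

```bash
python3 -m crank '[[-5.6,-24.1,6.9,0.117,-0.52,-0.434],[-5.6,-24.1,6.9,0.117,-0.52,-0.434],[-5.6,-24.1,6.9,0.117,-0.52,-0.434],[-5.6,-24.1,6.9,0.117,-0.52,-0.434],[-5.6,-24.1,6.9,0.117,-0.52,-0.434],[-5.6,-24.1,6.9,0.117,-0.52,-0.434],[-5.6,-24.1,6.9,0.117,-0.52,-0.434],[-5.6,-24.1,6.9,0.117,-0.52,-0.434],[-5.6,-24.1,6.9,0.117,-0.52,-0.434],[-5.6,-24.1,6.9,0.117,-0.52,-0.434]]'
python3 -m crank '[[0,0,0,0,0,0],[0,0,0,0,0,0]]'
python3 - <<'E'
from h import *
row([.5017,.2428,.059],tool(10))
E
```

```text
time: 25.45
eef_pos: [0.502, 0.2416, 0.2005]
tcp_rot: [0.996, 0.086, 0.0, -0.0]
contact_force: [0.4, -0.6, -0.7]
opening: 0.353
finger_force: 40.1
time: 25.65
eef_pos: [0.502, 0.2421, 0.1999]
tcp_rot: [0.996, 0.087, -0.001, -0.0]
contact_force: [0.2, -0.1, -1.4]
opening: 0.352
finger_force: 40.1
row [-0.   -0.06 14.09] [-0.001  0.001 -0.001] t 25.65
```

```bash
python3 -m crank '[[0,0,4,0,0,0],[0,0,8,0,0,0],[0,0,11,0,0,0],[0,0,13,0,0,0],[0,0,13.8,0,0,0],[0,0,14.1,0,0,0],[0,0,14.1,0,0,0],[0,0,14.1,0,0,0]]'
python3 -m crank '[[0,0,0.2,0,0,0],[0,0,0.2,0,0,0],[0,0,0.3,0,0,0],[0,0,0.3,0,0,0]]'
```

```text
time: 26.45
eef_pos: [0.5027, 0.243, 0.0597]
tcp_rot: [0.996, 0.087, 0.0, -0.001]
contact_force: [0.3, -0.1, -0.0]
opening: 0.354
finger_force: 40.1
time: 26.85
eef_pos: [0.5015, 0.2427, 0.0551]
tcp_rot: [0.996, 0.087, -0.001, -0.0]
contact_force: [0.2, 0.3, -0.1]
opening: 0.355
finger_force: 40.1
```

```bash
python3 -m crank '[[0,0,0.1,0,0,0],[0,0,0.2,0,0,0],[0,0,0.2,0,0,0]]'
```

```text
time: 27.15
eef_pos: [0.5029, 0.2431, 0.0551]
tcp_rot: [0.996, 0.087, 0.0, -0.0]
contact_force: [-0.9, -0.6, 6.6]
opening: 0.353
finger_force: 40.8
```

Contact on the floor at the expected height. I release by opening symmetrically, then retract.

```bash
python3 -m crank '[[0,0,-0.1,0,0,0],[0,0,-0.1,0,0,0]]'
python3 -m crank '[[0,0,0,0,0,0],[0,0,0,0,0,0],[0,0,0,0,0,0],[0,0,0,0,0,0],[0,0,0,0,0,0],[0,0,0,0,0,0],[0,0,0,0,0,0]]' 0.75
python3 -m crank '[[0,0,-3,0,0,0],[0,0,-7,0,0,0],[0,0,-11,0,0,0],[0,0,-15,0,0,0],[0,0,-20,0,0,0],[0,0,-20,0,0,0],[0,0,-20,0,0,0],[0,0,-20,0,0,0]]'
python3 - <<'E'
from h import *
p,d,i=grab("wrist"); w=cloud(d,i); a=p.copy()
p2,d2,i2=grab("side"); 
cv2.imwrite("pics/end.png",np.vstack([a[:280],p2[100:360]]))
k=w[(w[...,2]>.085)&(w[...,2]<.105)&(np.hypot(w[...,0]-.502,w[...,1]-.243)<.03)]; print("post top",k.mean(0),len(k))
b=w[(w[...,2]>.027)&(w[...,2]<.045)&(np.hypot(w[...,0]-.485,w[...,1]-.303)<.07)]; print("block",np.median(b,0))
E
```

```text
time: 27.35
eef_pos: [0.5022, 0.2429, 0.055]
tcp_rot: [0.996, 0.087, -0.001, -0.0]
contact_force: [0.0, -0.2, 5.2]
opening: 0.353
finger_force: 40.6
time: 28.05
eef_pos: [0.5014, 0.2426, 0.054]
tcp_rot: [0.996, 0.087, -0.001, -0.0]
contact_force: [-0.1, -0.7, 0.8]
opening: 0.753
finger_force: 0.0
time: 28.85
eef_pos: [0.5012, 0.2423, 0.2524]
tcp_rot: [0.996, 0.087, -0.003, -0.0]
contact_force: [-0.6, -0.4, -0.6]
opening: 0.756
finger_force: 0.0
post top [0.500861   0.24411945 0.09180857] 661
block [0.49610386 0.30685336 0.03394225]
```

View pics/end.png

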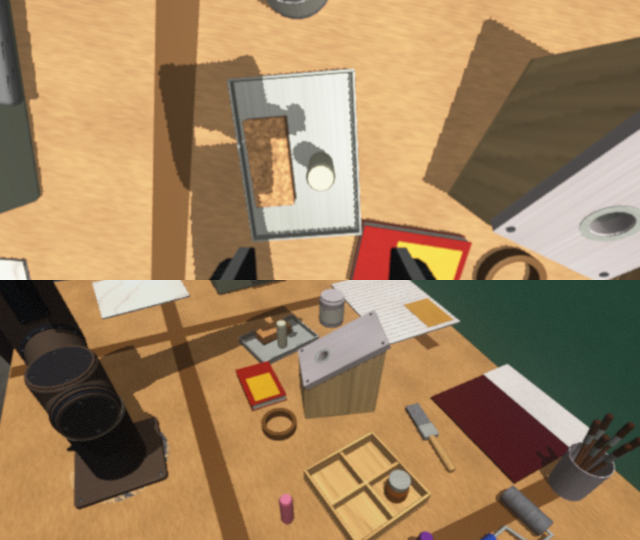

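The final pictures show the thick post upright in the tray at (320,172) with its top at 92 mm. The crate holds only the jar, the bore is clear, and the bystanders have not moved.

```bash
python3 -c "
from plant import ctrl
print(ctrl.sign_off())"
```

```text
the job is handed in; nothing more can be done
None
```

The job is handed in. Two posts fitted and slid through the bore; I couldn't see into the catch box, but the view down the bore was clear after each. The third seated only about 5.6 mm in at 6 N, after a first off-centre try that I stopped at about 25 N, and now stands upright in the tray.

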